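# Close the parts hopper and hold its spring gate open at the mark

### The arm

A 6-joint arm with a two-finger parallel gripper is mounted at the origin on the work surface. World frame = base frame: x ahead of the robot, y to its left, z up, the work surface at z = 0. Lengths are in m, angles in degrees, forces in N, time in s.
With the tool pointing down it reaches from about 0.325 to 0.875 m from the base axis. Payload 4.4 kg.
Tool frame: the origin (TCP) lies between the finger pads; the fingertips stand 8 mm ahead of it and the grasp point (between the pads) lies 11 mm behind it; z points along the fingers, y is the direction in which the jaws open and shut (so a half turn about z gives the same grasp; the last joint's range is limited). The gripper opens to 85 mm and grips with 20 to 120 N. Pads are 22 mm wide; open, the fingers measure 114 mm over their backs; the gripper's body (76 mm by 85 mm) begins 54 mm behind the grasp point. The pads swing forward as they close: fully open they stand 13 mm farther back than shut.
Start: joints at [-80.357, 11.837, 88.321, -0, 79.842, -8.623], TCP at [0.18, -0.546, 0.239] pointing down, gripper open.
Joint ranges: [-156.59, 156.59], [-49.26, 127.26], [12.9, 141.05], [-63.56, 243.56], [4.71, 150.69], [-161.64, 161.64]. Speed limits (degrees/s): [159.86, 159.86, 180, 180, 180, 180].

### API

Orientations are given as [roll, pitch, yaw] about the fixed x, y, z axes, in that order (R = Rz(yaw) Ry(pitch) Rx(roll)).
In Python, from station import * gives the robot as it stands.
- The arm moves only by the shell command python3 -m inch 'ROWS' [FORCE]. ROWS is JSON, one flat list of numbers, 7 for each row, row after row: the turn, a rotation vector about the tool's x, y, z in degrees, then the shift along the tool's x, y, z in m, then the finger opening in m, from 0 to 0.0854. A call has 1 to 12 rows; each row is the pose to reach, as a shift and turn from the pose measured when the call began, along the tool's axes at that moment; what a row does not reach only later rows make up. A row lasts 1/8 s, in which the tool goes at most 62.5 mm and 10.7 degrees, less where a joint would pass 70% of its speed; a pose out of reach is approached as far as the arm can. A call with a gripper value outside its range is refused whole. The fingers move at their own pace and stop on an object; FORCE is the grip in N (left out, the last holds). Time passes only in rows, so rows that repeat a pose let the fingers close. It gives the time, the measured TCP pose, the force and the opening at its end, in the units of the state.
- state(): the state, without advancing time (a new reading comes with each control period).
- camera(name): name is "scene" or "top"; returns the picture (400x640x3 uint8, red, green, blue); there is no depth.
- calibration(name): a dict with "mtx" (3x3 intrinsics, pixels), "position" and "attitude" of the camera in the world. Camera axes: x right, y up, looking along -z (the intrinsics and any distortion apply to the point x, -y, -z); pixel columns grow to the right and rows downward; lengths in m; the calibration is good to about 2 mm. A picture is of the moment at which its call begins. calibration takes no time and is no camera call.
- hand_in(): hands the job in, once; it reports no verdict.
The state is a dict: "clock": time; "qpos": joint angles; "qd": joint speeds; "effort": joint torques, N m; "eef_pos": TCP position; "eef_rot": TCP orientation; "ft_force": force on the tool from outside, world axes, zero at the start; "torque": the same for the moment, N m; "gripper_width": finger opening in m.
Only numpy, scipy, OpenCV 4.12 (cv2) and the standard library are available. Lean on these libraries where they do the work, as an engineer would, in place of code of your own. Each camera call takes 0.05 s, during which the arm holds its last target. There are 200 camera calls.

### The job

The small-parts dispenser on the storeroom bench is empty and a colleague is about to clean its outlet chute. Pick up the round cover by its knob and seat it level on the hopper's rim, and only then grip the red handle and pull the spring-loaded gate out until the handle stands over the yellow mark. Finish while still holding the gate there against its spring, with the cover still in place, and leave the carton, tape roll, steel mould and red crate where they are.

Things in the scene. Friction and masses are not known exactly. Their poses are not given: they have to be found in the camera images.
- cover_knob (a point): Centre of the loose cover's black knob, an upright cylinder 28 mm in diameter, 40 mm high. It stands on an aluminium disc 112 mm across, 6 mm thick, whose underside is 26 mm below this point. Under the disc is a plug 9 mm deep, 84 mm across, tapering to 72 at its foot. The cover starts standing upright on its plug on the bench (this point 35 mm up). z points up the knob. About 0.25 kg.
- rim (a point): Centre of the aluminium hopper's open mouth, level with its rim, 125 mm above the bench; 100 mm outer, 92 mm inner diameter. With the cover seated, the disc lies on the rim, plug inside, and cover_knob is 26 mm above this point. The axes are the dispenser's: z up; the gate pulls out towards -y.
- dispenser: The fixed dispenser: a blue housing 100 x 100 mm, 62 mm high, with the hopper on top, a short outlet chute reaching 100 mm from the hopper's axis on its +x side and a flat bed, 90 mm wide, reaching 255 mm from the axis on its -y side. Origin on the hopper's axis at bench level; axes as rim.
- handle (a point): Grip point on the red gate handle's middle line, 105 mm above the bench, 25 mm below the handle's top. The handle is an upright plate 36 mm wide (x), 14 mm thick (y, the pull direction), its foot 28 mm above the bench. Home, it stands 130 mm from the hopper's axis, about 73 mm clear of the housing. Axes parallel to rim; it pulls along -y. Thin red wings at its foot show its middle line.
- gate (a joint): How far the gate is pulled out, in m: 0 home (as it starts), growing as the handle moves along -y of the dispenser, hard stop at 0.085. A spring pulls it home all the time: 5.4 N at home, 90 N/m more on top, so 8 to 12 N at the mark; it slides home when let go.
- mark: Yellow line across the bed beneath the handle's path, 6 mm wide along y, with a small yellow clip at each end. Origin on the line's middle but at bench level (z = 0); axes parallel to rim. The handle is at the mark when its middle line is straight above this line. It is fixed, but its place differs from run to run: 35 to 65 mm out from the handle's home position.
- carton: Bystander: a taped cardboard carton, 85 x 70 x 60 mm high, 0.45 kg. Origin at the centre of its underside.
- tape_roll: Bystander: an orange ring, 84 mm in diameter, 48 mm high, standing on its end face. Origin at the centre of its underside.
- mould: Bystander: a two-layer steel mould block, 110 x 70 x 38 mm high, about 0.95 kg. Origin at the centre of its underside.
- crate: Bystander: a small open red crate of black fittings, 110 x 160 x 70 mm high, 0.8 kg. Origin at the centre of its underside.

How it is judged (in metres and radians):
On the way, in this order (a step that is already met when the one before it is completed fails the run):
1. the cover sits level on the hopper's rim while the gate is still home (horizontal distance between cover_knob and rim below 0.008 m and z of cover_knob in the frame of rim between 0.02 and 0.029 m and angle between cover_knob's own z axis and vertical below 0.06 rad and value of joint gate below 0.008 m), for 0.3 s.
2. the gate is pulled out to the yellow mark with the cover seated (horizontal distance between cover_knob and rim below 0.008 m and z of cover_knob in the frame of rim between 0.02 and 0.029 m and angle between cover_knob's own z axis and vertical below 0.06 rad and y of handle in the frame of mark between -0.006 and 0.006 m), for 0.2 s.
At the end, for the whole second after the job is handed in: The cover is seated (knob within 8 mm of the hopper's axis, disc down on the rim to within 3 mm, tilted less than 0.06 rad), the middle of the handle is within 6 mm of the yellow mark and at rest, and the fingers are still holding it against the spring (more than 2 N) (all of step 2 and contact force between the fingers and gate above 2 N and velocity of joint gate between -0.01 and 0.01 m/s); the arm keeps its last pose, push and grip.
It fails at once if the gate is pulled more than 15 mm out while the cover is not seated on the rim (value of joint gate above 0.015 m and not (horizontal distance between cover_knob and rim below 0.008 m and z of cover_knob in the frame of rim between 0.02 and 0.029 m and angle between cover_knob's own z axis and vertical below 0.06 rad)).
It fails at once if a bystander is shifted more than 25 mm (distance of any of carton, tape_roll, mould, crate from where it was at the start of the episode above 0.025 m).
It also fails if it takes over 53 s, if anything falls off the work surface, if the arm or the gripper's body presses on something with over 40 N, if the wrist force passes 120 N, or if a joint passes its speed limit or range.

## Working session

There is one attempt and no reset: what is moved stays moved. The work goes in short steps, Python scripts to look and compute and a shell command to move; the robot and the scene stay as the last step left them, time stands still between calls to the robot, and variables do not carry over. Pictures are saved under pics/ and viewed, on a budget of 10 in all, crops included, one or two more only if the job needs it, and the job is handed in when it is done.

```bash
mkdir -p pics; ls
python3 - <<'E'
from station import *
import cv2
for n in("scene","top"):
    cv2.imwrite(f"pics/{n}0.png",camera(n)[:,:,::-1]); print(n,calibration(n))
print(state())
E
```

```text
pics
scene {'mtx': array([[402.70197835,   0.        , 314.42548262],
       [  0.        , 402.70197835, 202.50779295],
       [  0.        ,   0.        ,   1.        ]]), 'position': array([ 0.88487406, -0.59344354,  0.79903699]), 'attitude': array([44.21552129,  0.98000279, 29.11748149])}
top {'mtx': array([[436.47320705,   0.        , 327.6168474 ],
       [  0.        , 436.47320705, 198.30673407],
       [  0.        ,   0.        ,   1.        ]]), 'position': array([ 0.39934501, -0.01169054,  1.50378053]), 'attitude': array([  5.08632742,   0.15615698, -90.90471582])}
{'clock': 0.1, 'qpos': array([-8.03573942e+01,  1.18827519e+01,  8.83994074e+01, -1.25050910e-03,
        7.98420301e+01, -8.62314502e+00]), 'qd': array([ 0.02558917, -0.06745196, -0.14863735, -0.08888808, -0.00230226,
        0.02689681]), 'effort': array([-4.49952458e-04, -3.84092724e+01, -2.92548019e+01, -2.09274185e-04,
        4.82734496e-03,  2.00795898e-05]), 'eef_pos': array([ 0.18008346, -0.54534198,  0.23818519]), 'eef_rot': array([-1.79877030e+02, -1.74037799e-02,  1.82659540e+01]), 'ft_force': array([ 0.16439531,  0.53077515, -1.34363793]), 'torque': array([ 0.00040549, -0.02453309, -0.00578794]), 'gripper_width': 0.08556603089974815}
```

View pics/scene0.png

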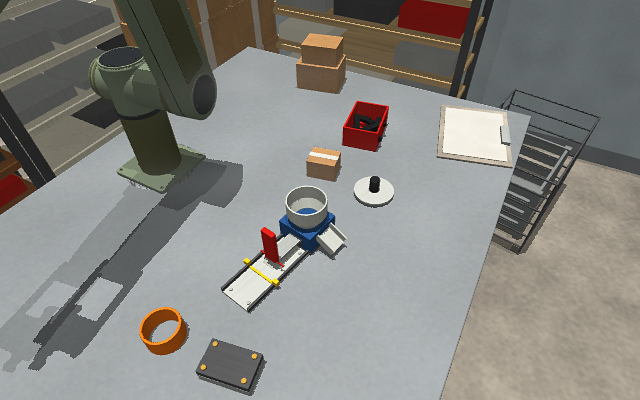

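View pics/top0.png

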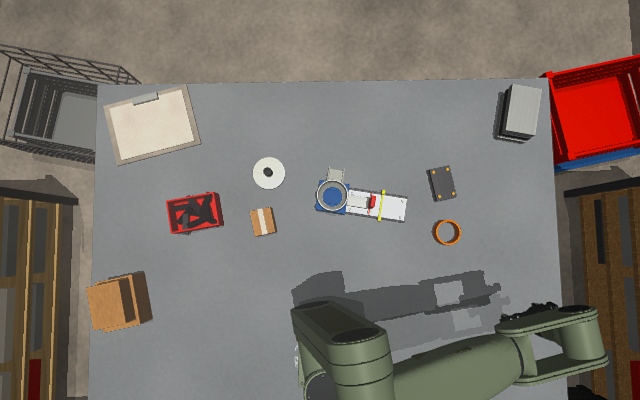

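The scene view shows the knob near (375,183), the rim near (306,196), the handle top near (268,231) and the mark from (246,262) to (277,283). The top view shows the knob at (268,173), the rim at (333,196), the handle at (371,202) and the mark at x≈382. I'll enlarge both.

```bash
python3 - <<'E'
import cv2,numpy as np
a=cv2.imread("pics/top0.png")[145:225,245:415]; b=cv2.imread("pics/scene0.png")[170:315,215:400]
a=cv2.resize(a,None,fx=4,fy=4,interpolation=cv2.INTER_CUBIC);cv2.imwrite("pics/tc.png",a)
b=cv2.resize(b,None,fx=4,fy=4,interpolation=cv2.INTER_CUBIC);cv2.imwrite("pics/sc.png",b)
E
cat > h.py <<'E'
from station import *
import numpy as np, cv2
from scipy.spatial.transform import Rotation as R
def ray(n,u,v):
    c=calibration(n); d=np.linalg.inv(c["mtx"])@[u,v,1]
    return c["position"],R.from_euler("xyz",c["attitude"],degrees=True).apply([d[0],-d[1],-d[2]])
def onz(n,u,v,z):
    p,d=ray(n,u,v); return p+d*(z-p[2])/d[2]
def proj(n,P):
    c=calibration(n); q=R.from_euler("xyz",c["attitude"],degrees=True).inv().apply(np.array(P)-c["position"])
    w=c["mtx"]@[q[0],-q[1],-q[2]]; return w[:2]/w[2]
def totool(P,yaw=None):
    "shift in tool axes from measured pose to P (and yaw turn about tool z)"
    s=state(); r=R.from_euler("xyz",s["eef_rot"],degrees=True)
    t=r.inv().apply(np.array(P)-s["eef_pos"])
    rv=None if yaw is None else (r.inv()*R.from_euler("xyz",[180,0,yaw],degrees=True)).as_rotvec(degrees=True)
    return t.round(4),rv
E
```

```text
(no output)
```

View pics/tc.png

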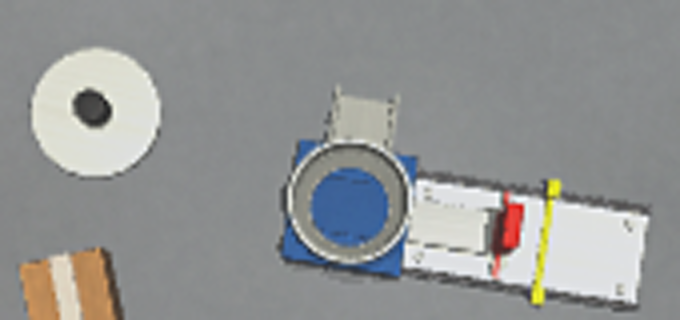

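View pics/sc.png

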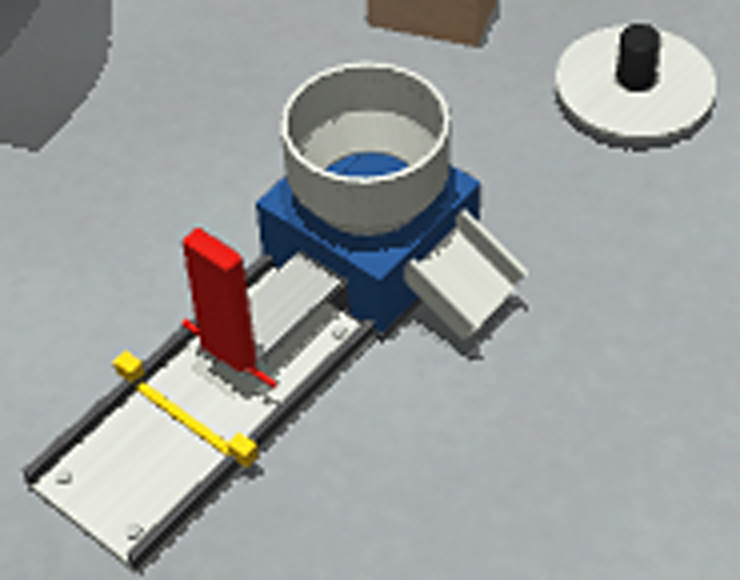

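Run:
```python
from h import *
T=lambda X,Y,z:onz("top",(X+.5)/4-.5+245,(Y+.5)/4-.5+145,z)
S=lambda X,Y,z:onz("scene",(X+.5)/4-.5+215,(Y+.5)/4-.5+170,z)
f=lambda *a:print(*[np.array(x).round(4) for x in a])
f("disc",T(96,112,.015)[:2],S(636,81,.015)[:2])
f("knobtop",T(91,106,.055)[:2],S(640,34,.055)[:2])
rt,rs=T(349.5,202,.125),S(366.5,122,.125);f("rim",rt,rs)
w=[T(508,195,.03),T(496,275,.03)];m=[T(554,188,.03),T(538,296,.03)]
ws=[S(186,324,.03),S(273,383,.03)];ms=[S(127,365,.03),S(243,448,.03)]
for a,b in(w,m,ws,ms):
    d=a-b; f("line mid",(a+b)[:2]/2,"xdir deg",np.degrees(np.arctan2(d[1],d[0])))
hp=T(512,224,.13),S(212,248,.13);f("handle top",*hp)
for r,h in((rt,hp[0]),(rs,hp[1])):
    d=(h-r)[:2];f("dist",np.hypot(*d),"-y dir deg",np.degrees(np.arctan2(d[1],d[0])))
```

```text
Traceback (most recent call last):
numpy._core._exceptions._UFuncNoLoopError: ufunc 'multiply' did not contain a loop with signature matching types (dtype('<U4'), dtype('float64')) -> None
```

Run:
```python
from h import *
T=lambda X,Y,z:onz("top",(X+.5)/4-.5+245,(Y+.5)/4-.5+145,z)
S=lambda X,Y,z:onz("scene",(X+.5)/4-.5+215,(Y+.5)/4-.5+170,z)
f=lambda *a:print(*[x if isinstance(x,str) else np.array(x).round(4) for x in a])
f("disc",T(96,112,.015)[:2],S(636,81,.015)[:2])
f("knobtop",T(91,106,.055)[:2],S(640,34,.055)[:2])
rt,rs=T(349.5,202,.125),S(366.5,122,.125);f("rim",rt,rs)
w=[T(508,195,.03),T(496,275,.03)];m=[T(554,188,.03),T(538,296,.03)]
ws=[S(186,324,.03),S(273,383,.03)];ms=[S(127,365,.03),S(243,448,.03)]
for a,b in(w,m,ws,ms):
    d=a-b; f("line mid",(a+b)[:2]/2,"xdir deg",np.degrees(np.arctan2(d[1],d[0])))
hp=T(512,224,.13),S(212,248,.13);f("handle top",*hp)
for r,h in((rt,hp[0]),(rs,hp[1])):
    d=(h-r)[:2];f("dist",np.hypot(*d),"-y dir deg",np.degrees(np.arctan2(d[1],d[0])))
```

```text
disc [0.6239 0.192 ] [0.6237 0.1876]
knobtop [0.6231 0.1907] [0.6211 0.1916]
rim [ 0.532  -0.0239  0.125 ] [ 0.5349 -0.0283  0.125 ]
line mid [ 0.5111 -0.1534] xdir deg -9.8923
line mid [ 0.5046 -0.1905] xdir deg -9.9163
line mid [ 0.5093 -0.1524] xdir deg 170.5667
line mid [ 0.5069 -0.1958] xdir deg 170.3653
handle top [ 0.512  -0.1519  0.13  ] [ 0.5114 -0.1553  0.13  ]
dist 0.1295 -y dir deg -98.8792
dist 0.1292 -y dir deg -100.4841
```

Run:
```python
from h import *
print(totool([.623,.1905,.20],-9.7))
```

```text
(array([ 0.6512, -0.5599,  0.0396]), array([-1.24766339e-01,  1.29538516e-02,  2.79659617e+01]))
```

```bash
python3 -m inch '[0,0,2,0.02,-0.017,0,0.085, 0,0,4,0.052,-0.045,0,0.085, 0,0,7,0.09,-0.078,0,0.085, 0,0,10,0.13,-0.112,0,0.085, 0,0,13,0.172,-0.148,0,0.085, 0,0,16,0.215,-0.185,0,0.085, 0,0,19,0.257,-0.221,0,0.085, 0,0,22,0.3,-0.258,0,0.085, 0,0,24,0.342,-0.294,0,0.085, 0,0,26,0.385,-0.331,0,0.085, 0,0,28,0.425,-0.366,0,0.085, 0,0,28,0.455,-0.392,0,0.085]' 40
python3 - <<'E'
from h import *
print(totool([.623,.1905,.12],-9.7))
E
```

```text
clock: 1.6
eef_pos: [0.4897, -0.0283, 0.2388]
eef_rot: [-179.9, 0.1, -9.6]
ft_force: [-0.2, -0.1, -0.4]
gripper_width: 0.085
(array([ 0.0949, -0.2378,  0.1192]), array([-0.12214283,  0.07616549,  0.04998948]))
```

```bash
python3 -m inch '[0,0,0,0.008,-0.02,0,0.085, 0,0,0,0.024,-0.06,0,0.085, 0,0,0,0.042,-0.105,0,0.085, 0,0,0,0.06,-0.15,0.01,0.085, 0,0,0,0.078,-0.195,0.03,0.085, 0,0,0,0.09,-0.225,0.06,0.085, 0,0,0,0.095,-0.238,0.09,0.085, 0,0,0,0.095,-0.238,0.115,0.085, 0,0,0,0.095,-0.238,0.119,0.085, 0,0,0,0.095,-0.238,0.119,0.085]'
python3 - <<'E'
from h import *
print(totool([.623,.1905,.03],-9.7))
a=camera("top")[140:210,220:320,::-1];b=camera("scene")[100:220,320:440,::-1]
a=cv2.resize(a,(500,350),interpolation=2);b=cv2.resize(b,(300*2,600),interpolation=2)[:,:]
a=cv2.resize(a,(400,280));b=cv2.resize(b,(400,400))
cv2.imwrite("pics/k1.png",np.vstack([a,b]).repeat(1,0)[:600] if 0 else np.hstack([cv2.copyMakeBorder(a,0,120,0,0,cv2.BORDER_CONSTANT),b]))
E
```

```text
clock: 2.85
eef_pos: [0.6231, 0.1905, 0.1202]
eef_rot: [-179.9, 0.1, -9.7]
ft_force: [0.1, 0.2, 1.0]
gripper_width: 0.0847
(array([-0.    ,  0.0002,  0.0902]), array([-0.11531572,  0.09038791,  0.03784038]))
```

View pics/k1.png

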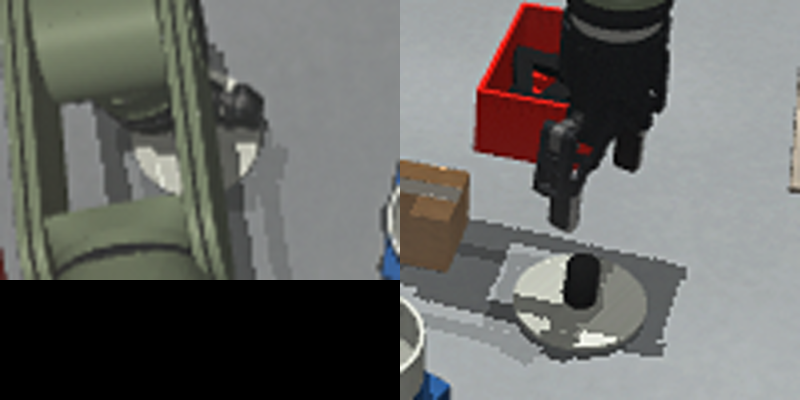

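The right-hand picture shows the knob (583,280) below the fingertips at (565,225) and (628,165), so the fingers straddle it. The carton and crate are clear. I'll descend and grip.

```bash
python3 -m inch '[0,0,0,0,0,0.015,0.085, 0,0,0,0,0,0.04,0.085, 0,0,0,0,0,0.065,0.085, 0,0,0,0,0,0.082,0.085, 0,0,0,0,0,0.09,0.085, 0,0,0,0,0,0.09,0.06, 0,0,0,0,0,0.09,0.04, 0,0,0,0,0,0.09,0.02, 0,0,0,0,0,0.09,0.01, 0,0,0,0,0,0.09,0.01, 0,0,0,0,0,0.09,0.01, 0,0,0,0,0,0.09,0.01]' 40
python3 -c "
from h import *
s=state();print(s['ft_force'],s['torque'])"
```

```text
clock: 4.45
eef_pos: [0.6253, 0.1908, 0.0331]
eef_rot: [-179.8, -0.2, -9.7]
ft_force: [-0.3, -0.7, 5.9]
gripper_width: 0.0271
[-0.31972783 -0.66550533  5.94664944] [-0.24584744  0.19195344 -0.03294872]
```

```bash
python3 -m inch '[0,0,0,0,0,-0.005,0.01, 0,0,0,0,0,-0.02,0.01, 0,0,0,0,0,-0.05,0.01, 0,0,0,0,0,-0.09,0.01, 0,0,0,0,0,-0.13,0.01, 0,0,0,0,0,-0.165,0.01, 0,0,0,0,0,-0.18,0.01, 0,0,0,0,0,-0.185,0.01, 0,0,0,0,0,-0.185,0.01]' 60
python3 - <<'E'
from h import *
s=state();print(s['ft_force'],s['torque'],s['eef_pos'])
print(totool([.5335,-.026,.218],-9.7))
b=camera("scene")[60:210,290:440,::-1]
cv2.imwrite("pics/k2.png",cv2.resize(b,(600,600),interpolation=2))
E
```

```text
clock: 5.58
eef_pos: [0.6238, 0.1902, 0.2166]
eef_rot: [-179.9, -0.1, -9.7]
ft_force: [0.1, -0.2, -2.4]
gripper_width: 0.0265
[ 0.05743842 -0.15055371 -2.43302288] [-0.01584702 -0.00654527 -0.00931308] [0.62376054 0.1901788  0.21662079]
(array([-0.0527,  0.2283, -0.002 ]), array([-0.14982136, -0.05018653,  0.03120151]))
```

View pics/k2.png

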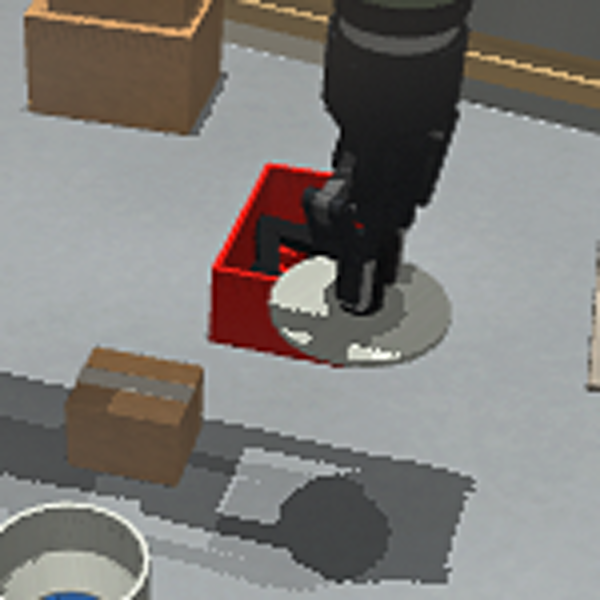

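The cover is held level. Its disc ellipse is centred near (360,309) in the crop and is not touching anything.

```bash
python3 - <<'E'
from h import *
d=onz("scene",360.5/4-.5+290,309.5/4-.5+60,.1985);e=state()["eef_pos"]
print(d,d-e)
E
python3 -m inch '[0,0,0,-0.004,0.018,0,0.01, 0,0,0,-0.012,0.053,0,0.01, 0,0,0,-0.021,0.09,0,0.01, 0,0,0,-0.031,0.135,0,0.01, 0,0,0,-0.041,0.178,0,0.01, 0,0,0,-0.049,0.21,0,0.01, 0,0,0,-0.052,0.225,0,0.01, 0,0,0,-0.053,0.228,0,0.01, 0,0,0,-0.053,0.228,0.015,0.01, 0,0,0,-0.053,0.228,0.02,0.01, 0,0,0,-0.053,0.228,0.02,0.01]'
python3 - <<'E'
from h import *
s=state();print(s['ft_force'],s['torque'],s['eef_pos'])
b=camera("scene")[145:255,245:355,::-1]
cv2.imwrite("pics/k3.png",cv2.resize(b,(600,600),interpolation=2))
E
```

```text
[0.62337752 0.18483758 0.1985    ] [-0.00010293 -0.00533253 -0.01752168]
clock: 7.0
eef_pos: [0.5323, -0.0247, 0.1941]
eef_rot: [-179.9, 0.2, -9.6]
ft_force: [0.9, -0.5, -3.4]
gripper_width: 0.0265
[ 0.90413081 -0.50153419 -3.39672293] [ 0.01017535 -0.01480791 -0.03365039] [ 0.53233754 -0.02467532  0.1940985 ]
```

View pics/k3.png

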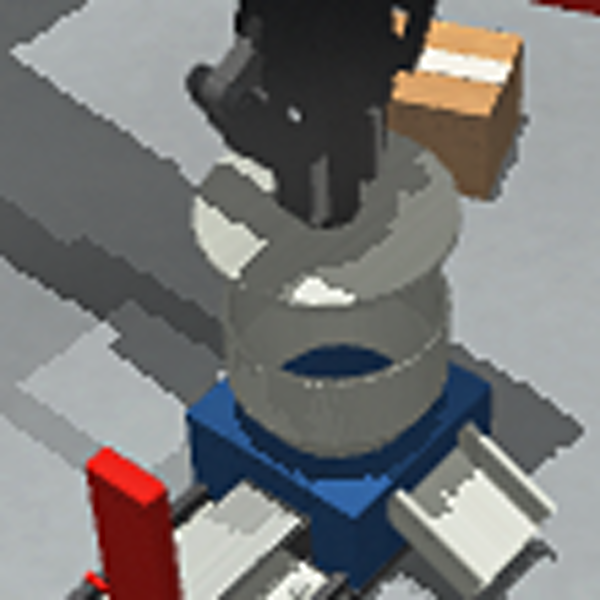

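Run:
```python
from h import *
k=600/110
f=lambda X,Y,z:onz("scene",(X+.5)/k-.5+245,(Y+.5)/k-.5+145,z)
b=f(326,306,.176)  # nearest disc edge
for y in(218,222,226):print(y,f(326,y,.176))
# model check: predicted ellipse extents of disc & rim at candidates
def ext(c,r,z):
    t=np.linspace(0,6.283,200);p=np.array([proj("scene",[c[0]+r*np.cos(a),c[1]+r*np.sin(a),z]) for a in t])
    p=((p-[245,145]+.5)*k-.5);return p.min(0).round(1),p.max(0).round(1)
for c in((.5323,-.0247),(.5323,-.030),(.5345,-.028)):print(c,"disc",ext(c,.056,.176),"rim",ext(c,.05,.125))
```

```text
218 [ 0.53297167 -0.03028233  0.176     ]
222 [ 0.53418192 -0.03236872  0.176     ]
226 [ 0.5353877  -0.03444739  0.176     ]
(0.5323, -0.0247) disc (array([196.6, 121.1]), array([466.2, 305.5])) rim (array([219.6, 216.5]), array([451., 381.]))
(0.5323, -0.03) disc (array([189.7, 128.2]), array([460.2, 313.9])) rim (array([213. , 223.6]), array([445.2, 389.3]))
(0.5345, -0.028) disc (array([196.8, 127.1]), array([467.2, 312.6])) rim (array([219.8, 222.5]), array([451.9, 388. ]))
```

```bash
python3 -m inch '[0,0,0,0.002,0,0.005,0.01, 0,0,0,0.002,0,0.012,0.01, 0,0,0,0.002,0,0.02,0.01, 0,0,0,0.002,0,0.026,0.01, 0,0,0,0.002,0,0.032,0.01, 0,0,0,0.002,0,0.036,0.01, 0,0,0,0.002,0,0.039,0.01, 0,0,0,0.002,0,0.041,0.01, 0,0,0,0.002,0,0.041,0.01]'
python3 -c "
from h import *
s=state();print(s['ft_force'],s['torque'],s['eef_pos'])"
```

```text
clock: 8.18
eef_pos: [0.5347, -0.0251, 0.1538]
eef_rot: [-179.9, 0.1, -9.6]
ft_force: [0.2, 0.1, -3.3]
gripper_width: 0.0262
[ 0.15046414  0.07577987 -3.30252102] [ 0.01642319 -0.10018103  0.01281678] [ 0.53473225 -0.02512734  0.15376328]
```

```bash
python3 -m inch '[0,0,0,0,0,0.002,0.01, 0,0,0,0,0,0.004,0.01, 0,0,0,0,0,0.0055,0.01, 0,0,0,0,0,0.0055,0.01]'
python3 -c "
from h import *
s=state();print(s['ft_force'],s['torque'],s['eef_pos'])"
```

```text
clock: 8.68
eef_pos: [0.5347, -0.0251, 0.1495]
eef_rot: [-179.9, 0.1, -9.6]
ft_force: [-4.6, 0.9, 5.2]
gripper_width: 0.0264
[-4.58787093  0.87416062  5.16846961] [0.11277717 0.59781826 0.0310317 ] [ 0.53474796 -0.02509244  0.14954344]
```

Contact is at about the expected height, with a slight side push towards -x. I'll ease 1.5 mm that way, press lightly and release.

```bash
python3 -m inch '[0,0,0,-0.0015,0,0,0.01, 0,0,0,-0.0015,0,0.001,0.01, 0,0,0,-0.0015,0,0.001,0.01, 0,0,0,-0.0015,0,0.001,0.01]'
python3 -c "
from h import *
s=state();print(s['ft_force'],s['torque'],s['eef_pos'])"
```

```text
clock: 9.18
eef_pos: [0.5334, -0.0249, 0.1496]
eef_rot: [-179.9, 0.1, -9.6]
ft_force: [-3.6, 1.2, 5.1]
gripper_width: 0.0267
[-3.59560923  1.15160725  5.14727333] [ 0.09167702  0.47333525 -0.06050648] [ 0.53342022 -0.02487414  0.14959522]
```

```bash
python3 -m inch '[0,0,0,0,0,0,0.04, 0,0,0,0,0,0,0.06, 0,0,0,0,0,0,0.08, 0,0,0,0,0,0,0.085, 0,0,0,0,0,-0.02,0.085, 0,0,0,0,0,-0.05,0.085, 0,0,0,0,0.02,-0.085,0.085, 0,0,0,0,0.06,-0.1,0.085, 0,0,0,0,0.1,-0.1,0.085, 0,0,0,0,0.12,-0.1,0.085, 0,0,0,0,0.12,-0.1,0.085]'
python3 - <<'E'
from h import *
s=state();print(s['ft_force'],s['eef_pos'])
b=camera("scene")[150:310,210:370,::-1]
cv2.imwrite("pics/k4.png",cv2.resize(b,(600,600),interpolation=2))
E
```

```text
clock: 10.55
eef_pos: [0.5131, -0.144, 0.2488]
eef_rot: [-179.8, 0.1, -9.7]
ft_force: [-0.5, 0.7, -1.0]
gripper_width: 0.0847
[-0.49318227  0.70399191 -0.98796612] [ 0.51314558 -0.14402026  0.24876834]
```

View pics/k4.png

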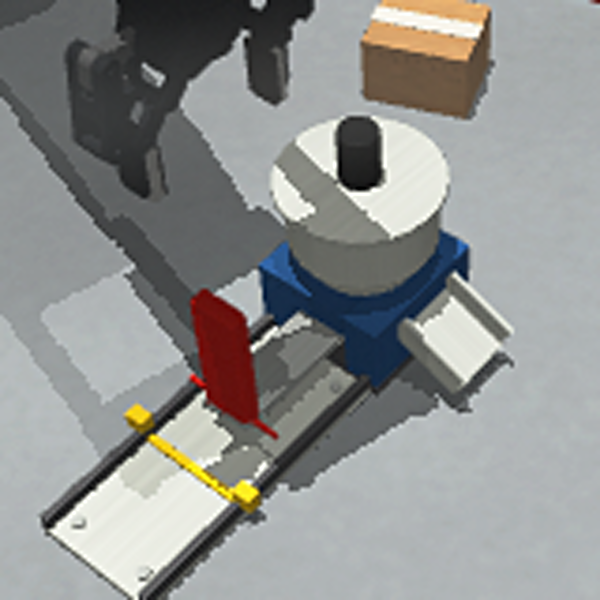

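The picture shows the cover sitting level on the rim: the disc's ellipse runs from x 270 to 448 and the knob is upright at (358,155). The handle is still home, and the mark's clips are at (138,418) and (246,495). Next is the handle.

Run:
```python
from h import *
print(totool([.5115,-.153,.094],-9.7))
```

```text
(array([0.0003, 0.0107, 0.1546]), array([-0.20267704,  0.12609516,  0.05898266]))
```

```bash
python3 -m inch '[0,0,0,0,0.011,0.01,0.07, 0,0,0,0,0.011,0.03,0.065, 0,0,0,0,0.011,0.06,0.065, 0,0,0,0,0.011,0.09,0.065, 0,0,0,0,0.011,0.115,0.065, 0,0,0,0,0.011,0.135,0.065, 0,0,0,0,0.011,0.147,0.065, 0,0,0,0,0.011,0.154,0.065, 0,0,0,0,0.011,0.154,0.065]' 40
python3 -m inch '[0,0,0,0,0,0,0.045, 0,0,0,0,0,0,0.03, 0,0,0,0,0,0,0.02, 0,0,0,0,0,0,0.005, 0,0,0,0,0,0,0.005, 0,0,0,0,0,0,0.005, 0,0,0,0,0,0,0.005]' 60
python3 -c "
from h import *
s=state();print(s['ft_force'],s['torque'],s['eef_pos'])"
```

```text
clock: 11.72
eef_pos: [0.5111, -0.1531, 0.0944]
eef_rot: [-179.8, 0.2, -9.6]
ft_force: [-0.3, -0.5, -0.3]
gripper_width: 0.0651
clock: 12.6
eef_pos: [0.5112, -0.1546, 0.0951]
eef_rot: [-179.9, 0.1, -9.7]
ft_force: [-2.0, -4.7, 2.4]
gripper_width: 0.0131
[-2.030677   -4.72585251  2.38888113] [-0.67039043  0.25030754 -0.27131436] [ 0.51120252 -0.15457965  0.095057  ]
```

```bash
python3 -m inch '[0,0,0,0,0.003,0,0.005, 0,0,0,0,0.007,0,0.005, 0,0,0,0,0.012,0,0.005, 0,0,0,0,0.017,0,0.005, 0,0,0,0,0.022,0,0.005, 0,0,0,0,0.027,0,0.005, 0,0,0,0,0.032,0,0.005, 0,0,0,0,0.036,0,0.005, 0,0,0,0,0.038,0,0.005, 0,0,0,0,0.038,0,0.005, 0,0,0,0,0.038,0,0.005]' 80
python3 - <<'E'
from h import *
s=state();print(s['ft_force'],s['eef_pos'],s['gripper_width'])
d=s['eef_pos']-[.5112,-.1546,.095];print("pulled",np.hypot(d[0],d[1]))
b=camera("scene")[170:310,210:350,::-1]
cv2.imwrite("pics/k5.png",cv2.resize(b,(600,600),interpolation=2))
E
```

```text
clock: 13.98
eef_pos: [0.5051, -0.1893, 0.0951]
eef_rot: [-179.6, 0.1, -9.7]
ft_force: [0.8, 8.6, 3.1]
gripper_width: 0.013
[0.80182376 8.61039073 3.10205419] [ 0.50511574 -0.18930559  0.09511779] 0.012951892765347433
pulled 0.03523487482351826
```

View pics/k5.png

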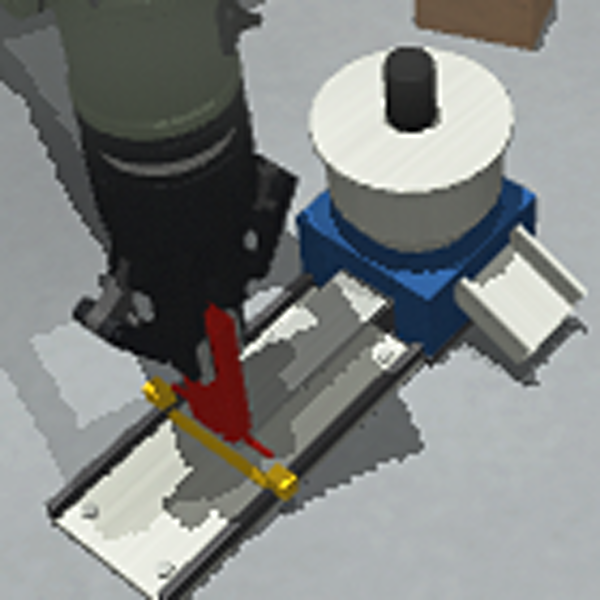

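The wings, with their right tip at (272,456), are still just short of the yellow line, whose right clip is at (285,484). The cover is still seated. I'll measure the home-to-mark distance from the first pictures by colour.

Run:
```python
from h import *
M=R.from_euler("z",-9.8,degrees=True)
def pts(n,img,z,col):
    im=img.astype(int); r,g,b=im[...,2],im[...,1],im[...,0]
    m=(r>110)&(g>90)&(b<.5*g) if col=="y" else (r>110)&(g<.45*r)&(b<.5*r)
    out=[]
    for v,u in np.argwhere(m):
        p=onz(n,u,v,z)
        if abs(p[0]-.51)<.07 and -.24<p[1]<-.11: out.append(np.r_[M.inv().apply(p-[.5334,-.0249,0])[:2]*1000,u,v])
    return np.array(out)
for n in("top","scene"):
    im=cv2.imread(f"pics/{n}0.png")
    for zy in(.02,.025):
        y=pts(n,im,zy,"y"); k=abs(y[:,0])<32; print(n,"line z",zy,"median y",np.median(y[k,1]).round(1),k.sum(),"all",y[:,0].min(),y[:,0].max(),np.median(y[:,1]))
    w=pts(n,im,.03,"r"); k=(abs(w[:,0])>22)&(abs(w[:,0])<50); print(n,"wings",np.median(w[k,1]).round(1),"\n",w[k].round(1)[:40])
```

```text
top line z 0.02 median y -166.9 32 all -51.16057015345488 53.413703571520905 -167.30827329369026
top line z 0.025 median y -166.4 32 all -51.440890081816306 52.780992330006065 -166.77750897650975Traceback (most recent call last):
  File "<stdin>", line 15, in <module>
  File "<stdin>", line 8, in pts
  File "h.py", line 8, in onz
    p,d=ray(n,u,v); return p+d*(z-p[2])/d[2]
        ~~~^^^^^^^
  File "h.py", line 5, in ray
    c=calibration(n); d=np.linalg.inv(c["mtx"])@[u,v,1]
ValueError: time passes only in moves, steps and waits
```

```bash
sed -i 's/^def ray/import functools\ncalibration=functools.lru_cache(calibration)\ndef ray/' h.py
python3 - <<'E'
from h import *
M=R.from_euler("z",-9.8,degrees=True)
def pts(n,im,z,col):
    im=im.astype(int); r,g,b=im[...,2],im[...,1],im[...,0]
    m=(r>110)&(g>90)&(b<.5*g) if col=="y" else (r>110)&(g<.6*r)&(b<.6*r)
    o=[]
    for v,u in np.argwhere(m):
        p=onz(n,u,v,z)
        if abs(p[0]-.51)<.07 and -.24<p[1]<-.11: o.append(M.inv().apply(p-[.5334,-.0249,0])[:2]*1000)
    return np.array(o)
for n in("top","scene"):
    im=cv2.imread(f"pics/{n}0.png")
    for zy in(.02,.025,.03):
        y=pts(n,im,zy,"y"); k=abs(y[:,0])<32; print(n,"line z",zy,np.mean(y[k,1]).round(1),k.sum())
    w=pts(n,im,.03,"r"); k=(abs(w[:,0])>22)&(abs(w[:,0])<50); print(n,"wings",np.mean(w[k,1]).round(1),"\n",w[k].round(1).tolist()[:40])
E
```

```text
top line z 0.02 -166.9 32
top line z 0.025 -166.4 32
top line z 0.03 -165.9 32
top wings -133.6 
 [[35.2, -128.2], [31.8, -128.7], [28.5, -129.2], [25.1, -129.7], [25.6, -133.0], [26.1, -136.4], [26.7, -139.7], [27.2, -143.1], [22.3, -133.5], [22.8, -136.9], [23.3, -140.2], [23.8, -143.6], [-23.0, -129.9], [-26.3, -130.4], [-30.2, -127.6], [-33.5, -128.1]]
scene line z 0.02 -174.6 66
scene line z 0.025 -176.6 64
scene line z 0.03 -178.8 62
scene wings -128.7 
 [[-45.3, -114.9], [-38.5, -128.8], [-36.6, -127.3], [-36.4, -131.0], [-34.5, -129.5], [-32.6, -128.0], [-32.4, -131.7], [-30.5, -130.2], [-28.6, -128.7], [23.0, -128.7], [24.9, -130.8], [26.8, -129.4], [28.6, -127.9], [28.7, -131.5], [30.5, -130.0], [32.3, -128.6], [34.2, -130.7]]
```

The two views agree if the bed is low (z ≈ 5–8 mm), which puts the mark about 39.3 mm out. About 4 mm of pull remains.

```bash
python3 -m inch '[0,0,0,0,0.002,0,0.005, 0,0,0,0,0.004,0,0.005, 0,0,0,0,0.006,0,0.005, 0,0,0,0,0.006,0,0.005, 0,0,0,0,0.006,0,0.005, 0,0,0,0,0.006,0,0.005]' 80
python3 - <<'E'
from h import *
s=state();print(s['ft_force'],s['eef_pos'],s['gripper_width'])
d=s['eef_pos']-[.5112,-.1546,.095];print("pulled",np.hypot(d[0],d[1]))
a=camera("top")[:,:,::-1];cv2.imwrite("pics/t6f.png",a)
b=camera("scene")[:,:,::-1];cv2.imwrite("pics/s6f.png",b)
a=cv2.resize(a[170:230,310:410],(400,240),interpolation=2);b=cv2.resize(b[175:295,235:335],(400,480),interpolation=2)
cv2.imwrite("pics/k6.png",np.hstack([cv2.copyMakeBorder(a,0,240,0,0,cv2.BORDER_CONSTANT),b]))
E
```

```text
clock: 14.78
eef_pos: [0.5045, -0.1927, 0.0951]
eef_rot: [-179.4, 0.1, -9.7]
ft_force: [1.0, 8.3, 2.6]
gripper_width: 0.013
[1.01447591 8.27858825 2.61563756] [ 0.50447535 -0.19265637  0.09512465] 0.013036653793548058
pulled 0.03864593127186295
```

View pics/k6.png

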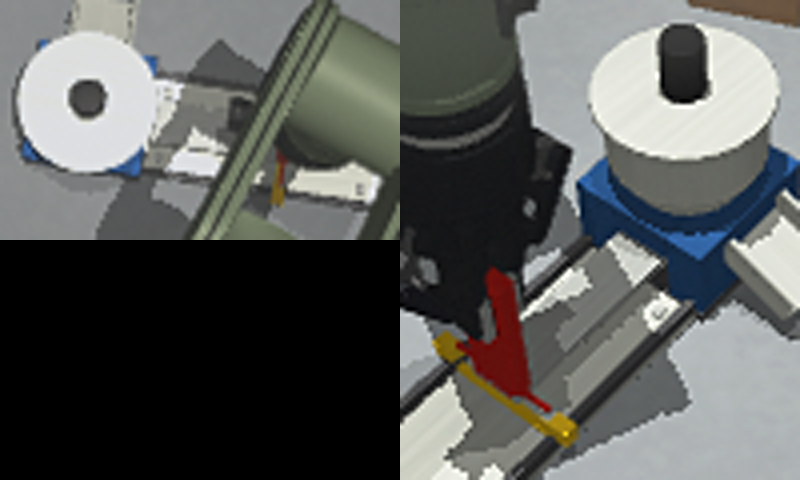

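Run:
```python
from h import *
M=R.from_euler("z",-9.8,degrees=True)
def pts(n,im,z,col):
    im=im.astype(int); r,g,b=im[...,2],im[...,1],im[...,0]
    m=(r>90)&(g>.6*r)&(b<.5*g) if col=="y" else (r>90)&(g<.5*r)&(b<.5*r)
    o=[]
    for v,u in np.argwhere(m):
        p=onz(n,u,v,z)
        if abs(p[0]-.51)<.07 and -.24<p[1]<-.13: o.append(M.inv().apply(p-[.5334,-.0249,0])[:2]*1000)
    return np.array(o)
for n in("top","scene"):
    im=cv2.imread(f"pics/{n[0]}6f.png")
    for z in(.004,.008,.012):
        y=pts(n,im,z,"y");k=abs(y[:,0])<42;print(n,"y",z,k.sum(),y[k].mean(0).round(1))
    w=pts(n,im,.03,"r");print(n,"red",w[abs(w[:,0])>20].round(1).tolist())
```

```text
top y 0.004 9 [ -33.5 -168.2]
top y 0.008 9 [ -33.8 -167.8]
top y 0.012 9 [ -34.1 -167.4]
top red [[-23.9, -167.6], [-27.3, -168.1], [-30.6, -168.6]]
scene y 0.004 96 [  10.6 -166. ]
scene y 0.008 92 [  11.5 -167.8]
scene y 0.012 88 [  12.3 -169.7]
scene red [[-61.1, -119.5], [-59.2, -118.0], [-58.9, -121.7], [-57.0, -120.2], [-55.1, -118.7], [-53.2, -117.2], [-51.2, -115.7], [-56.7, -123.9], [-54.8, -122.4], [-52.9, -120.9], [-51.0, -119.4], [-49.1, -117.9], [-47.2, -116.4], [-54.6, -126.1], [-52.7, -124.6], [-50.8, -123.1], [-48.9, -121.6], [-46.9, -120.1], [-45.0, -118.6], [-52.4, -128.3], [-50.5, -126.8], [-48.6, -125.3], [-46.7, -123.8], [-44.8, -122.3], [-42.9, -120.8], [-50.3, -130.5], [-48.4, -129.0], [-46.5, -127.5], [-44.6, -126.0], [-42.7, -124.5], [-40.8, -123.0], [-38.9, -121.5], [-46.3, -131.1], [-44.4, -129.6], [-42.5, -128.2], [-40.6, -126.7], [-38.7, -125.2], [-36.8, -123.7], [-44.1, -133.3], [-42.2, -131.8], [-40.3, -130.3], [-38.5, -128.8], [-36.6, -127.3], [-34.7, -125.9], [-42.0, -135.4], [-40.1, -134.0], [-38.2, -132.5], [-36.4, -131.0], [-34.5, -129.5], [-32.6,
[... 609 characters left out ...]
.7, -149.4], [-40.1, -167.5], [-34.5, -163.1], [-32.7, -161.6], [-29.0, -158.7], [-23.4, -154.4], [-21.6, -152.9], [-38.0, -169.5], [-36.2, -168.0], [-30.6, -163.7], [-28.8, -162.2], [-26.9, -160.8], [-25.1, -159.3], [-23.2, -157.9], [-21.4, -156.4], [-34.1, -170.1], [-32.3, -168.6], [-30.4, -167.2], [-28.6, -165.7], [-26.7, -164.3], [-24.9, -162.8], [-23.1, -161.4], [-21.2, -159.9], [-28.4, -169.2], [-26.6, -167.7], [-24.7, -166.3], [-22.9, -164.9], [-21.0, -163.4], [-24.5, -169.8], [-22.7, -168.3], [-20.9, -166.9], [-22.5, -171.8], [-20.7, -170.3], [20.3, -169.7], [22.1, -168.3], [24.0, -170.2], [25.7, -168.8], [27.5, -167.4], [29.4, -169.4], [31.2, -168.0], [33.0, -169.9], [34.8, -168.5]]
```

Run:
```python
from h import *
s=state();print(s['clock'],s['ft_force'],s['eef_pos'],s['qd'].round(2),s['gripper_width'])
print(hand_in())
```

```text
14.875 [1.3127834  8.76034451 3.05448302] [ 0.50447727 -0.19260853  0.09508374] [-0.08 -0.15  0.02 -0.01  0.09 -0.06] 0.013067353097354843
the job is handed in; nothing more can be done
None
```

I seated the cover on the hopper rim, then gripped the red handle and pulled the gate about 38.6 mm out to the yellow mark. I handed the job in at 14.9 s, still holding the gate. No verdict was reported.

- **Handle at the mark:** in the last pictures the handle's wings measured y = -168.1 mm (top view) and about -169 mm (scene view), in the dispenser's axes. The yellow line measured about -168 mm in both, within about 1 mm of the wings and well inside the ±6 mm allowed.
- **Holding force:** the wrist sensor read about 8.8 N against the spring, and the arm was at rest.
- **Cover:** it looked level and seated in both views. The contact height when I set it down matched the expected seating height to about 0.5 mm.
- **Bystanders:** I saw no contact with the carton, tape roll, mould or crate, but I did not measure their final positions.

**Disagreement between views:** at first the two cameras gave different distances to the mark, 38 and 45 mm. This was because I had assumed the bed was too high. With the bed at about 8 mm above the bench they agreed. That height is inferred from the two views, not measured directly.

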